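# Square up the type bed's fence

### The job

Pull the L-shaped metal square straight up out of the wooden rack and stand it on the flat metal type bed, then press it into the corner between the bed and the upright wooden fence until its foot lies flat on the bed and its upright edge lies flat along the fence, at right angles to the fence. Keep pressing it against both and finish while still holding it there, so that the fence can be screwed down square; leave the blocks of type and the other tools where they are.

Things in the scene. Friction and masses are not known exactly. Their poses are not given: they have to be found in the camera images.
- square: loose L-shaped aluminium square, 12 mm thick, 0.24 kg. Foot 100 mm long (x -50 to 50), 28 mm high; upright arm 32 mm wide (x 18 to 50), 170 mm high. Origin: centre of the foot's underside; x along the foot to the heel (edge x = 50 mm goes against the fence), y across the thickness, z up. It starts upright, its foot in any one of the rack's slots, underside 10 mm above the table
- square_heel (a point): outer lower corner of the square, at (50, 0, 0) mm in the square's frame
- square_grip (a point): good place to pinch the upright arm across its 12 mm thickness: middle of the arm's width, 145 mm above the foot's underside, at (34, 0, 145) mm in the square's frame
- rack: wooden rack fixed to the table, 132 x 165 mm, 45 mm high, with three parallel slots open at the top, along its x, at y = -60, 0 and +60 mm, each 106 mm long, 15 mm wide and 35 mm deep (slot floor 10 mm above the table). Origin: centre of its underside, z up
- bed: fixed flat steel plate, the type bed, 360 (x) x 240 (y) mm, 20 mm thick, its top 20 mm above the table. Origin: centre of its underside, z up
- fence: upright fence of dark wood standing across the bed, fixed, 20 mm thick (x), 200 mm long (y), 70 mm high above the bed. Origin: centre of its underside on the bed's top; its x points from the working face into the fence, away from the open bed (two low braces and their screws are behind it)
- corner (a point): the inside corner line at the fence's middle: where the fence's working face meets the bed's top; axes as the fence's. The open bed lies at negative x; when seated, the square's heel is on this line (within 15 mm of the middle it is well clear of the blocks of type) and the square's axes are parallel to these
- tgauge: leave alone: T-shaped aluminium gauge, the same foot as the square, stem 26 mm wide in the middle of the foot, 118 mm high, in another slot of the rack
- planer: leave alone: plain wooden board 98 x 12 mm, 85 mm high, in another slot of the rack
- forme_long: leave alone: block of type 96 x 36 x 25 mm lying on the bed at the +y side of the corner's middle line, at least 45 mm from that line to its centre. Origin: centre of underside
- forme_short: leave alone: block of type 60 x 36 x 25 mm lying on the bed at the -y side, at least 45 mm from the middle line to its centre. Origin: centre of underside
- ink_jar: leave alone: ink jar, 64 mm across, 75 mm high, on the table to the right of the rack. Origin: centre of underside
- mallet: leave alone: hammer with a wooden handle, about 260 mm long, lying on the table between the robot and the rack
- graver_cup: leave alone: clay cup 72 mm across, 90 mm high, with three carving tools standing in it to about 165 mm, beyond the rack. Origin: centre of underside

How it is judged:
By the outcome, as a careful person would: the job done as asked, in the order asked, and still so for the second after the job is handed in, while the arm keeps its last pose, push and grip.
It also fails if it takes over 48 s, if anything falls off the work surface, if the arm or the gripper's body presses on something with over 40 N, if the wrist force passes 120 N, or if a joint passes its speed limit or range.

### The arm

A 6-joint arm with a two-finger parallel gripper is mounted at the origin on the work surface. World frame = base frame: x ahead of the robot, y to its left, z up, the work surface at z = 0. Lengths are in mm, angles in rad, forces in N, time in s.
With the tool pointing down it reaches from about 275 to 825 mm from the base axis. Payload 4.9 kg.
Tool frame: the origin (TCP) lies midway between the tips of the shut fingers; the grasp point (between the pads) lies 19 mm behind it; z points along the fingers, y is the line along which they close (so a half turn about z gives the same grasp; the last joint's range is limited). The gripper opens to 85 mm and grips with 20 to 120 N. Pads are 22 mm wide; open, the fingers measure 114 mm over their backs; the gripper's body (76 mm by 85 mm) begins 54 mm behind the grasp point. The pads swing forward as they close: fully open they stand 13 mm farther back than shut.
Start: joints at [-1.301, 0.326, -0.193, 1.052, 0, 1.437], TCP at [216.117, -505.779, 231.281] pointing down, gripper open.
Joint ranges: [-2.65, 2.65], [-0.97, 1.79], [-1.3, 1.35], [-1.93, 2.1], [-1.47, 1.37], [-3.14, 3.14]. Speed limits (rad/s): [2.57, 2.57, 3.14, 3.14, 3.14, 3.14].

### API

Orientations are given as a unit quaternion [w, x, y, z].
In Python, from station import r, camrig, observe gives the robot as it stands (r), with the cameras (camrig) and the readings as plain functions.
- The arm moves only by the shell command python3 steer.py [FORCE], which reads ROWS from standard input. ROWS is a JSON list that holds a single list of rows (three levels of brackets), with 1 to 5 rows, each of 5 numbers: the opening from 0.0 (shut) to 1.0 (fully open), then dx, dy, dz in mm, then a turn about the tool's z in rad; each row shifts and turns the commanded pose from where the row before left it, along the tool's axes as they then stand; what a row does not reach is not made up. A row lasts 1/10 s, in which the tool goes at most 50 mm and 0.15 rad, less where a joint would pass 70% of its speed; a pose out of reach is approached as far as the arm can. The fingers move at their own pace and stop on an object; FORCE is the grip in N (left out, the last holds). Time passes only in rows, so rows that do not move let the fingers close. It prints the time, the measured TCP pose, the force, the opening and the grip force at its end. Input that does not fit is refused with a message, and nothing moves.
- observe(): the state, without advancing time (a new reading comes with each control period).
- camrig.camera(name): name is "side" or "top"; returns a dict with "pixels" (420x560x3 uint8, red, green, blue), "fx", "fy", "cx", "cy" (pixels), "world_from_camera" (4x4, takes a point from camera to world coordinates). Camera axes: x right, y down, z forward; pixel columns grow to the right and rows downward; lengths in mm; the calibration is good to about 2 mm. A picture is of the moment at which its call begins. There is no depth.
- r.sign_off(): hands the job in; it is judged then, once.
The state is a dict: "time": time; "qpos": joint angles; "qd": joint speeds; "effort": joint torques, N m; "tool_pos": TCP position; "tool_rot": TCP orientation; "force": force on the tool from outside, world axes, zero at the start; "ft_torque": the same for the moment, N m; "width": opening from 0.0 (shut) to 1.0 (fully open); "finger_force": force on a finger pad.
Only numpy, scipy, OpenCV 4.12 (cv2) and the standard library are available. Lean on these libraries where they do the work, as an engineer would, in place of code of your own. Each camera call takes 0.05 s, during which the arm holds its last target. There are 200 camera calls.

## Working session

There is one attempt and no reset: what is moved stays moved. The work goes in short steps, Python scripts to look and compute and a shell command to move; the robot and the scene stay as the last step left them, time stands still between calls to the robot, and variables do not carry over. Pictures are saved under pics/ and viewed, at most 10 in all, crops included, and the job is handed in when it is done.

```bash
ls; mkdir -p pics; python3 - <<'E'
from station import r, camrig, observe
import cv2
for n in("top","side"):
    c=camrig.camera(n); cv2.imwrite(f"pics/{n}0.png",c["pixels"][:,:,::-1]); print(n,c["fx"],c["fy"],c["cx"],c["cy"],c["world_from_camera"])
print(observe())
E
```

```text
pics
station.py
steer.py
top 380.4839386756976 380.4839386756976 275.1773647153573 208.56540572868312 [[-2.93017783e-02 -9.93052342e-01  1.13966889e-01  3.98360573e+02]
 [-9.99111004e-01  2.56401756e-02 -3.34631641e-02 -4.84487868e+01]
 [ 3.03085425e-02 -1.14846103e-01 -9.92920825e-01  1.17468025e+03]
 [ 0.00000000e+00  0.00000000e+00  0.00000000e+00  1.00000000e+00]]
side 528.8842043326981 528.8842043326981 278.3682158060737 215.46589856076466 [[ 9.96409851e-01 -5.51726645e-02  6.42135990e-02  4.38814366e+02]
 [-8.40115218e-02 -5.50636160e-01  8.30507004e-01 -1.16226890e+03]
 [-1.04629547e-02 -8.32920042e-01 -5.53294434e-01  8.70244067e+02]
 [ 0.00000000e+00  0.00000000e+00  0.00000000e+00  1.00000000e+00]]
{'time': 0.1, 'qpos': array([-1.30120458e+00,  3.26856696e-01, -1.93449521e-01,  1.05199156e+00,
        1.96518012e-05,  1.43662969e+00]), 'qd': array([-0.00070161, -0.00318684,  0.00172235, -0.0006084 , -0.00015694,
       -0.00043611]), 'effort': array([ 5.90090622e-04, -4.44240797e+01,  2.63036692e+01,  7.83440075e-03,
       -1.53671240e-04,  5.56262918e-06]), 'tool_pos': array([ 215.98200732, -505.2779962 ,  230.60028899]), 'tool_rot': array([-7.49668821e-04,  9.79691235e-01,  2.00510649e-01, -4.09912500e-05]), 'force': array([-0.16598935,  0.04366661, -0.35132141]), 'ft_torque': array([-0.00826807, -0.02848062,  0.03962152]), 'finger_force': 0.0, 'width': 1.003485612673835}
```

View pics/top0.png

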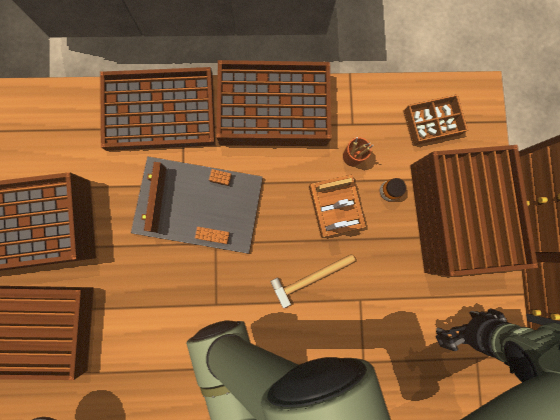

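View pics/side0.png

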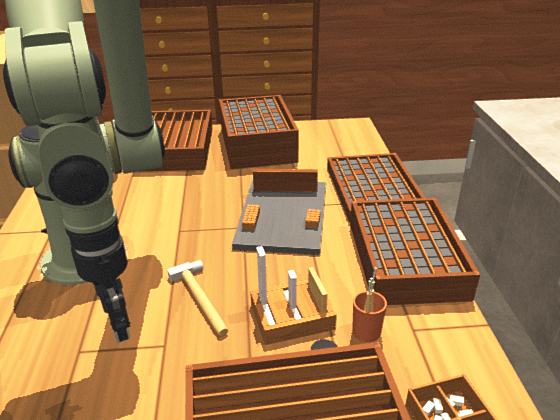

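Top view: the rack is near (338,207), with the square in the slot nearest the robot (row ~226), the T-gauge in the middle and the planer beyond. The bed is at (198,205), its fence on the left (~153,198). The side view shows the tall square at (263,285). I'll enlarge crops next.

```bash
python3 - <<'E'
import cv2,numpy as np
t=cv2.imread("pics/top0.png");s=cv2.imread("pics/side0.png")
z=lambda im,x,y,w,h,k:cv2.resize(im[y:y+h,x:x+w],None,fx=k,fy=k,interpolation=cv2.INTER_CUBIC)
a=z(t,300,165,80,80,5);b=z(s,240,235,110,110,400/110.)
cv2.imwrite("pics/c1.png",np.hstack([a,b]))
cv2.imwrite("pics/c2.png",z(t,125,150,145,110,5))
E
```

```text
(no output)
```

View pics/c1.png

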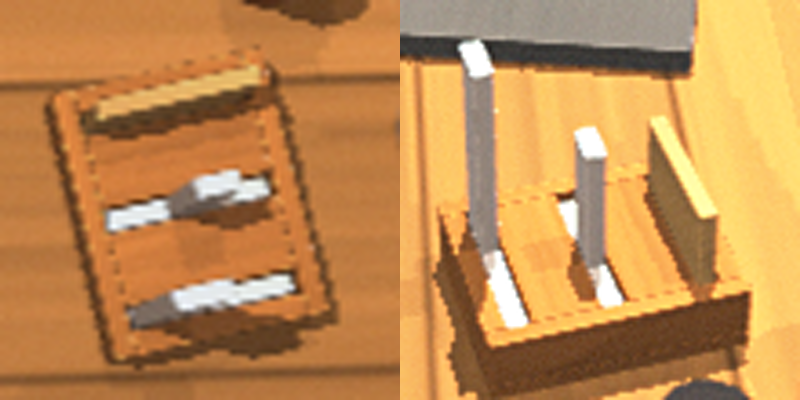

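View pics/c2.png

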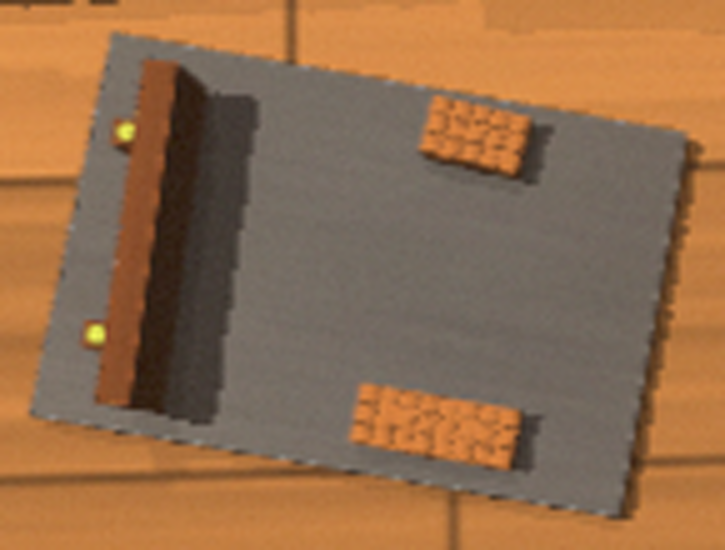

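Enlarged: the square's arm rises at its left (fence-ward, +y) end, so the heel already faces the fence. The arm top in the side crop is centred near (475,60), about side pixel (370,251) before rescaling. The bed corners and fence top are clear in the second crop. Next I'll measure them.

```bash
cat > h.py <<'E'
import numpy as np,cv2
from station import r, camrig, observe
def ray(c,uv,z):
    uv=np.asarray(uv,float).reshape(-1,2);T=c["world_from_camera"]
    d=np.c_[(uv[:,0]-c["cx"])/c["fx"],(uv[:,1]-c["cy"])/c["fy"],np.ones(len(uv))]@T[:3,:3].T
    return T[:3,3]+d*((z-T[2,3])/d[:,2])[:,None]
def proj(c,P):
    T=c["world_from_camera"];q=(np.asarray(P,float)-T[:3,3])@T[:3,:3]
    return np.c_[c["fx"]*q[:,0]/q[:,2]+c["cx"],c["fy"]*q[:,1]/q[:,2]+c["cy"]]
def big(m):
    n,l,s,_=cv2.connectedComponentsWithStats(m.astype(np.uint8));return l==1+np.argmax(s[1:,4])
def rect(P):
    (c,s,a)=cv2.minAreaRect(P[:,:2].astype(np.float32));return np.round(c,1),np.round(s,1),round(a,2)
def line(P):
    vx,vy,x,y=cv2.fitLine(P[:,:2].astype(np.float32),cv2.DIST_HUBER,0,.01,.01).ravel();return np.round([x,y],1),round(np.degrees(np.arctan2(vy,vx)),2)
E
python3 - <<'E'
from h import *
t=camrig.camera("top");s=camrig.camera("side")
px=t["pixels"];hsv=cv2.cvtColor(px,cv2.COLOR_RGB2HSV)
# bed
roi=np.zeros(hsv.shape[:2],bool);roi[150:260,125:270]=1
m=big(roi&(hsv[...,1]<70)); ys,xs=np.nonzero(m)
h=cv2.convexHull(np.c_[xs,ys].astype(np.float32)).reshape(-1,2)
print("bed",rect(ray(t,h,20)),m.sum())
# fence top face
R=px.astype(int)
for th in (85,100):
    f=big(roi&(R[...,0]>th)&(hsv[...,1]>120)&(np.arange(560)[None]<165)&(np.arange(560)[None]>135))
    cs=np.nonzero(f); print("fence top",f.sum(),rect(ray(t,np.c_[cs[1],cs[0]],90)))
    L=[];Rr=[]
    for y in range(cs[0].min()+3,cs[0].max()-3):
        x=np.nonzero(f[y])[0];L.append((x.min()-.5,y));Rr.append((x.max()+.5,y))
    print(line(ray(t,L,90)),line(ray(t,Rr,90)))
# whites
for c,n,(x0,x1,y0,y1),th in((t,"top",(305,375,175,240),185),(s,"side",(240,340,240,335),190)):
    p=c["pixels"];hh=cv2.cvtColor(p,cv2.COLOR_RGB2HSV);w=(p.min(2)>th)
    k=np.zeros_like(w);k[y0:y1,x0:x1]=1
    nn,l,st,ce=cv2.connectedComponentsWithStats((w&k).astype(np.uint8))
    for i in range(1,nn):
        if st[i,4]>6: print(n,st[i],ce[i],"z180",ray(c,ce[i],180).round(1)[0][:2])
cr=lambda x,y:((x+.5)/5-.5+300,(y+.5)/5-.5+165)
print("rackcorners",ray(t,[cr(50,98),cr(262,58),cr(333,318),cr(110,362)],45).round(1))
E
```

```text
bed (array([550.8, 149.3]), array([358. , 238.3]), 78.6) 7280
fence top 675 (array([424.8, 270.1]), array([80.6, 69.9]), 88.29)
(array([422.2, 310.3], dtype=float32), np.float32(0.71)) (array([422.7, 229.6], dtype=float32), np.float32(0.22))
fence top 675 (array([424.8, 270.1]), array([80.6, 69.9]), 88.29)
(array([422.2, 310.3], dtype=float32), np.float32(0.71)) (array([422.7, 229.6], dtype=float32), np.float32(0.22))
top [339 199  15   6  56] [345.60714286 201.69642857] z180 [ 526.  -269.4]
top [322 205  12   6  42] [327.07142857 207.54761905] z180 [ 511.7 -219.3]
top [335 220  24   7  92] [345.82608696 222.93478261] z180 [ 469.6 -267.1]
side [256 246  10  10  60] [260.48333333 250.73333333] z180 [ 469.3 -258.6]
side [288 270   9   9  52] [291.84615385 273.84615385] z180 [ 528.1 -341.5]
side [284 290   5  10  36] [286.47222222 294.08333333] z180 [ 511.5 -400.6]
side [263 304  12  21 118] [268.29661017 314.76271186] z180 [ 472.7 -453.3]
side [292 308   9  11  55] [296.29090909 313.72727273] z180 [ 524.3 -455.5]
rackcorners [[ 599.4 -192.7   45. ]
 [ 621.  -322.9   45. ]
 [ 461.8 -357.4   45. ]
 [ 439.3 -222.2   45. ]]
```

```bash
python3 - <<'E'
from h import *
t=camrig.camera("top");s=camrig.camera("side")
print(t["pixels"][200,140:172].tolist())
print(s["pixels"][165:205,285].tolist())
print("armleft",ray(t,[(334.5,225.5),(347.5,221.5)],180).round(1)[:,:2],"footend",ray(t,[(359.5,222)],38).round(1))
z=cv2.resize(t["pixels"][214:236,318:366],None,fx=8,fy=8,interpolation=0);y=cv2.resize(s["pixels"][238:270,245:285],None,fx=9,fy=9,interpolation=0)
w=cv2.resize(s["pixels"][165:205,245:325],None,fx=9,fy=9,interpolation=0)
o=np.zeros((288+360+0,800,3),np.uint8);o=np.zeros((600,800,3),np.uint8)
o[:176,:384]=z;o[:240,400:760]=y[:240];o[240:600,:720]=w
cv2.imwrite("pics/c3.png",o[:,:,::-1])
E
```

```text
[[119, 112, 99], [117, 108, 100], [119, 110, 99], [119, 108, 98], [121, 109, 100], [120, 108, 98], [119, 109, 97], [123, 103, 88], [136, 87, 56], [143, 84, 49], [141, 81, 46], [137, 79, 43], [140, 80, 49], [137, 78, 44], [120, 69, 36], [65, 40, 26], [50, 33, 18], [55, 38, 26], [53, 37, 25], [50, 32, 24], [52, 38, 25], [51, 36, 21], [58, 47, 43], [61, 51, 45], [59, 49, 46], [60, 56, 47], [67, 61, 54], [68, 60, 54], [66, 60, 53], [70, 60, 55], [67, 61, 53], [66, 58, 55]]
[[154, 104, 49], [154, 100, 59], [149, 100, 53], [155, 103, 53], [213, 120, 68], [212, 121, 70], [212, 122, 70], [86, 52, 34], [68, 42, 29], [73, 46, 27], [74, 44, 27], [74, 42, 26], [73, 44, 27], [70, 41, 27], [76, 49, 28], [73, 42, 23], [78, 47, 37], [75, 47, 29], [79, 46, 32], [72, 44, 24], [80, 45, 33], [77, 48, 30], [80, 48, 34], [73, 38, 21], [75, 45, 23], [84, 53, 35], [84, 62, 52], [69, 65, 59], [88, 84, 79], [84, 79, 76], [86, 84, 75], [93, 90, 80], [164, 155, 143], [166, 159, 145], [161, 153, 142], [161, 156, 146], [161, 153, 143], [165, 153, 144], [159, 150, 140], [160, 152, 139]]
armleft [[ 463.7 -236.8]
 [ 473.3 -271.8]] footend [[ 481.5 -340.    38. ]]
```

View pics/c3.png

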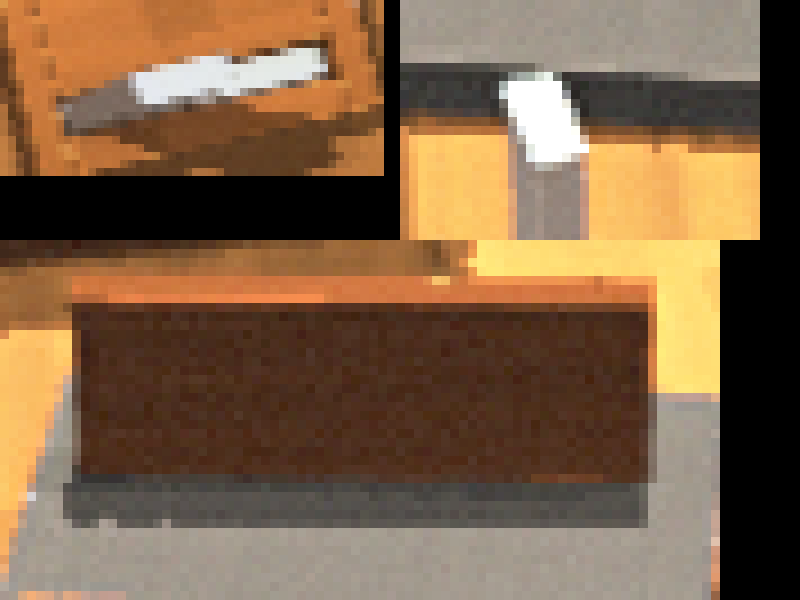

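Crop: the arm top is centred at top px ≈(340.3,222.7) and side px ≈(260.4,250.6). The fence face spans side cols ~254–317, its top front edge at row ~172 and its base at row ~191. Next I'll fit the fence lines.

```bash
python3 - <<'E'
from h import *
t=camrig.camera("top");s=camrig.camera("side")
def cross(v,th):  # first falling crossing
    i=np.nonzero((v[:-1]>=th)&(v[1:]<th))[0][0];return i+(v[i]-th)/(v[i]-v[i+1])
def sat(p):p=p.astype(float);return (p[...,0]-p[...,2])/(p.max(-1)+1)
T=t["pixels"].astype(float);S=s["pixels"].astype(float)
P=[];Q=[]
for y in range(167,228):
    c0=149+int((198-y)*0.13)
    P.append((c0+cross(T[y,c0:c0+14,0],95),y))
    g=sat(T[y,c0-8:c0+3]); Q.append((c0-8+cross(-g,-.38),y))
print("top front z90",line(ray(t,P,90)),"back",line(ray(t,Q,90)))
A=[];B=[];C=[]
for x in range(257,315):
    a=168+cross(S[168:182,x,0],140);A.append((x,a))
    g=sat(cv2.GaussianBlur(s["pixels"],(5,1),0)[182:197,x]);B.append((x,182+cross(g,.4)))
print("side front z90",line(ray(s,A,90)),"base z20",line(ray(s,B,20)))
cr=lambda x,y:((x+.5)/5-.5+125,(y+.5)/5-.5+150)
print("fence top corners",ray(t,[cr(142,60),cr(181,66),cr(132,406),cr(95,400)],90).round(1)[:,:2])
cb=lambda x,y:(x/9-.5+245,(y-240)/9-.5+165)
print("face base ends (side)",ray(s,[cb(76,475),cb(650,482)],20).round(1)[:,:2])
print("arm",ray(t,[(340.3,222.7)],180)[0],ray(s,[(260.4,250.6)],180)[0])
print("formes",ray(t,[cr(436,420),cr(475,137)],45).round(1)[:,:2])
E
```

```text
top front z90 (array([564.9, 256.5], dtype=float32), np.float32(-7.61)) back (array([555.9, 278.4], dtype=float32), np.float32(-7.35))
side front z90 (array([547. , 249.4], dtype=float32), np.float32(-6.05)) base z20 (array([613.9, 243.7], dtype=float32), np.float32(-7.96))
fence top corners [[668.3 263.4]
 [664.2 241.1]
 [468.7 267.6]
 [472.7 288.3]]
face base ends (side) [[470.1 262. ]
 [667.8 237.1]]
arm [ 470.61607404 -252.51460206  180.        ] [ 469.10873816 -258.10825501  180.        ]
formes [[458.5 102.8]
 [627.8  77.7]]
```

The fence runs at about -7.5° and is not parallel to the bed (-11.4°). Its face centre is near (568,252). The square's grip is at about (470,-256), pointing 99.7°. I'll turn the tool first.

```bash
cat > d.py <<'E'
import sys
from h import *
from scipy.spatial.transform import Rotation as Ro
def rel(x,y,z,a):
    o=observe();w=o["tool_rot"];R=Ro.from_quat([w[1],w[2],w[3],w[0]]).as_matrix()
    yaw=np.degrees(np.arctan2(R[1,0],R[0,0]))
    print("yaw %.2f tilt %.2f"%(yaw,np.degrees(np.arccos(-R[2,2]))),"tcp",o["tool_pos"].round(1),"F",o["force"].round(1),"M",o["ft_torque"].round(2),"w %.3f t %.2f"%(o["width"],o["time"]))
    print("delta tool",(R.T@(np.array([x,y,z])-o["tool_pos"])).round(1),"turn",round(np.radians(yaw-a),3))
if __name__=="__main__": rel(*map(float,sys.argv[1:5]))
E
echo '[[[1, 0, 0, 0, -0.15], [1, 0, 0, 0, -0.15], [1, 0, 0, 0, -0.15], [1, 0, 0, 0, -0.15], [1, 0, 0, 0, -0.15]]]' | python3 steer.py 60
echo '[[[1, 0, 0, 0, -0.15], [1, 0, 0, 0, -0.15], [1, 0, 0, 0, -0.15], [1, 0, 0, 0, -0.137], [1, 0, 0, 0, 0]]]' | python3 steer.py
python3 d.py 470 -256 225 99.7
```

```text
time: 0.9
tool_pos: [216.1, -505.8, 231.3]
tool_rot: [-0.0, 0.836, 0.548, 0.0]
force: [-1.0, 0.1, -0.3]
width: 0.999
finger_force: 0.0
time: 1.4
tool_pos: [216.1, -505.7, 231.2]
tool_rot: [-0.0, 0.645, 0.764, 0.0]
force: [0.1, -0.1, 0.4]
width: 1.003
finger_force: 0.0
yaw 99.72 tilt 0.01 tcp [ 216.1 -505.7  231.2] F [ 0.1 -0.1  0.4] M [ 0.03 -0.    0.04] w 1.003 t 1.40
delta tool [203.2 292.4   6.3] turn 0.0
```

```bash
echo '[[[1, 25, 36, 0, 0], [1, 25, 36, 0, 0], [1, 25, 36, 0, 0], [1, 25, 36, 0, 0], [1, 25, 36, 0, 0]]]' | python3 steer.py
echo '[[[1, 26, 37, 0, 0], [1, 26, 37, 0, 0], [1, 26, 38, 6, 0], [1, 0, 0, 0, 0]]]' | python3 steer.py
python3 d.py 470 -256 136 99.7
```

```text
time: 1.9
tool_pos: [373.4, -350.9, 231.4]
tool_rot: [0.0, 0.646, 0.763, -0.0]
force: [0.6, -0.8, -0.1]
width: 1.003
finger_force: 0.0
time: 2.3
tool_pos: [472.4, -252.3, 224.7]
tool_rot: [-0.0, 0.643, 0.766, 0.001]
force: [-0.7, -0.1, 0.1]
width: 0.998
finger_force: 0.0
yaw 99.97 tilt 0.11 tcp [ 472.4 -252.3  224.7] F [-0.7 -0.1  0.1] M [-0.03 -0.01 -0.01] w 0.998 t 2.30
delta tool [-3.3 -3.1 88.7] turn 0.005
```

```bash
echo '[[[1, 0, 0, 0, 0], [1, 0, 0, 30, 0], [1, 0, 0, 30, 0], [1, 0, 0, 28, 0], [1, 0, 0, 0, 0]]]' | python3 steer.py
python3 d.py 470 -256 136 99.7
python3 - <<'E'
from h import *
a=camrig.camera("top")["pixels"][150:250,280:400];b=camrig.camera("side")["pixels"][180:330,200:350]
cv2.imwrite("pics/g.png",np.hstack([cv2.resize(a,(480,400)),cv2.resize(b,(400,400))])[:,:800,::-1])
E
```

```text
time: 2.8
tool_pos: [466.2, -255.9, 134.1]
tool_rot: [-0.003, 0.646, 0.763, -0.0]
force: [-0.6, 0.8, 0.3]
width: 0.999
finger_force: 0.0
yaw 99.52 tilt 0.40 tcp [ 466.2 -255.9  134.1] F [-0.6  0.8  0.3] M [ 0.01  0.05 -0.03] w 0.999 t 2.80
delta tool [-0.7  3.8 -1.9] turn -0.003
```

View pics/g.png

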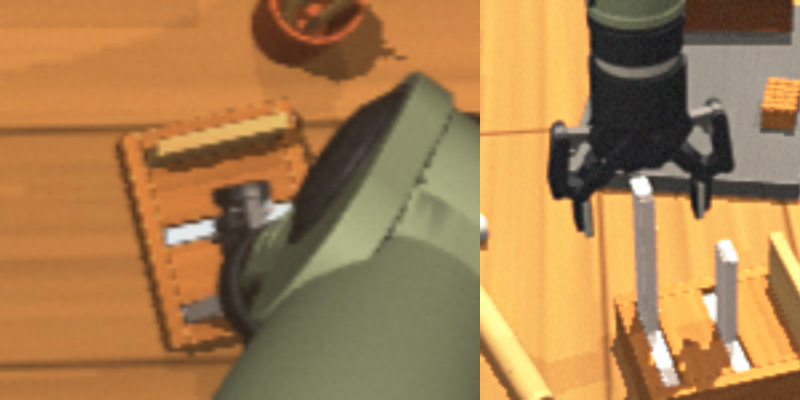

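The square's arm stands between the open fingers (side crop arm x≈640, fingers ≈585 and 700), with the T-gauge clear. I'll close gently.

```bash
echo '[[[1, 0, 0, 0, 0], [0.4, 0, 0, 0, 0], [0.2, 0, 0, 0, 0], [0, 0, 0, 0, 0], [0, 0, 0, 0, 0]]]' | python3 steer.py 20
python3 d.py 470 -256 136 99.7;  echo '[[[0, 0, 0, 0, 0], [0, 0, 0, 0, 0], [0, 0, 0, 0, 0]]]' | python3 steer.py; python3 d.py 470 -256 136 99.7
```

```text
time: 3.4
tool_pos: [469.7, -256.4, 137.7]
tool_rot: [0.0, 0.644, 0.765, -0.0]
force: [0.5, 0.4, 0.2]
width: 0.331
finger_force: 0.0
yaw 99.75 tilt 0.03 tcp [ 469.7 -256.4  137.7] F [0.5 0.4 0.2] M [-0.03  0.03 -0.  ] w 0.331 t 3.40
delta tool [0.3 0.3 1.7] turn 0.001
time: 3.7
tool_pos: [469.7, -256.3, 137.4]
tool_rot: [0.0, 0.644, 0.765, 0.0]
force: [0.2, 1.7, 2.0]
width: 0.136
finger_force: 20.5
yaw 99.75 tilt 0.02 tcp [ 469.7 -256.3  137.4] F [0.2 1.7 2. ] M [ 0.12 -0.06 -0.03] w 0.136 t 3.70
delta tool [0.2 0.3 1.4] turn 0.001
```

```bash
echo '[[[0, 0, 0, 0, 0], [0, 0, 0, -8, 0], [0, 0, 0, -10, 0], [0, 0, 0, -10, 0], [0, 0, 0, -10, 0]]]' | python3 steer.py 90; python3 d.py 470 -256 217 99.7
echo '[[[0, 0, 0, -10, 0], [0, 0, 0, -15, 0], [0, 0, 0, -15, 0], [0, 0, 0, 0, 0], [0, 0, 0, 0, 0]]]' | python3 steer.py; python3 d.py 555 150 217 82.5
python3 - <<'E'
from h import *
s=camrig.camera("side");cv2.imwrite("pics/l.png",cv2.resize(s["pixels"][130:350,170:400],(690,600))[:,:,::-1])
E
```

```text
time: 4.2
tool_pos: [469.4, -256.4, 176.3]
tool_rot: [-0.0, 0.645, 0.765, -0.0]
force: [0.5, -0.4, -2.2]
width: 0.123
finger_force: 87.8
yaw 99.73 tilt 0.03 tcp [ 469.4 -256.4  176.3] F [ 0.5 -0.4 -2.2] M [ 0.04 -0.03 -0.02] w 0.123 t 4.20
delta tool [  0.3   0.7 -40.7] turn 0.001
time: 4.7
tool_pos: [469.5, -256.5, 215.5]
tool_rot: [0.0, 0.645, 0.765, -0.0]
force: [0.4, -0.1, -2.5]
width: 0.129
finger_force: 87.9
yaw 99.73 tilt 0.04 tcp [ 469.5 -256.5  215.5] F [ 0.4 -0.1 -2.5] M [ 0.01 -0.   -0.  ] w 0.129 t 4.70
delta tool [386.2 152.9  -1.7] turn 0.301
```

View pics/l.png

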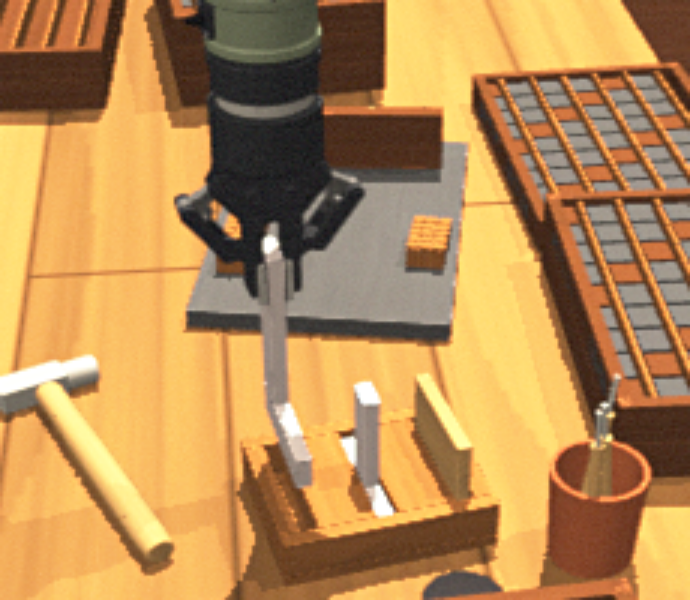

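The square hangs upright in the grip and the T-gauge and planer are still in place. I'll turn to 82.5° after the transfer.

```bash
echo '[[[0, 20, 8, 0, 0], [0, 40, 15, 0, 0], [0, 40, 15, 0, 0], [0, 40, 15, 0, 0], [0, 40, 15, 0, 0]]]' | python3 steer.py; echo '[[[0, 40, 15, 0, 0], [0, 40, 15, 0, 0], [0, 40, 15, 0, 0], [0, 40, 15, 0, 0], [0, 20, 8, 0, 0]]]' | python3 steer.py;  echo '[[[0, 20, 8, 0, 0], [0, 0, 0, 0, 0.1], [0, 0, 0, 0, 0.1], [0, 0, 0, 0, 0.1], [0, 0, 0, 0, 0]]]' | python3 steer.py; echo '[[[0, 0, 0, 0, 0], [0, 0, 0, 0, 0]]]' | python3 steer.py; python3 d.py 560.2 192.5 160 82.5
```

```text
time: 5.25
tool_pos: [505.5, -65.8, 214.3]
tool_rot: [-0.001, 0.645, 0.764, -0.0]
force: [1.2, -0.1, -2.6]
width: 0.125
finger_force: 87.8
time: 5.75
tool_pos: [542.2, 124.7, 214.2]
tool_rot: [-0.001, 0.643, 0.766, -0.0]
force: [0.5, -1.6, -1.7]
width: 0.131
finger_force: 87.9
time: 6.25
tool_pos: [546.5, 142.6, 214.2]
tool_rot: [-0.001, 0.751, 0.66, -0.001]
force: [0.2, -0.6, -2.2]
width: 0.126
finger_force: 87.9
time: 6.45
tool_pos: [546.9, 142.5, 214.8]
tool_rot: [-0.0, 0.751, 0.66, -0.0]
force: [0.4, 1.0, -2.2]
width: 0.129
finger_force: 87.9
yaw 82.62 tilt 0.05 tcp [546.9 142.5 214.8] F [ 0.4  1.  -2.2] M [ 0.   -0.01 -0.02] w 0.129 t 6.45
delta tool [51.3  6.8 54.8] turn 0.002
```

```bash
echo '[[[0, 17, 2.3, 18, 0], [0, 17, 2.3, 18, 0], [0, 17, 2.3, 18.8, 0.002], [0, 0, 0, 0, 0], [0, 0, 0, 0, 0]]]' | python3 steer.py; python3 d.py 560.2 192.5 160 82.5
python3 - <<'E'
from h import *
a=camrig.camera("top")["pixels"][150:260,120:280];b=camrig.camera("side")["pixels"][120:260,220:340]
cv2.imwrite("pics/f.png",np.hstack([cv2.resize(a,(436,300)),cv2.resize(b,(364,425))[:300] if 0 else cv2.resize(b,(257,300))])[:,:,::-1])
E
```

```text
time: 6.95
tool_pos: [560.2, 192.1, 160.1]
tool_rot: [-0.0, 0.752, 0.659, -0.001]
force: [0.7, -0.3, -1.8]
width: 0.128
finger_force: 87.9
yaw 82.50 tilt 0.09 tcp [560.2 192.1 160.1] F [ 0.7 -0.3 -1.8] M [ 0.07 -0.03 -0.01] w 0.128 t 6.95
delta tool [ 0.4 -0.   0.1] turn -0.0
```

View pics/f.png

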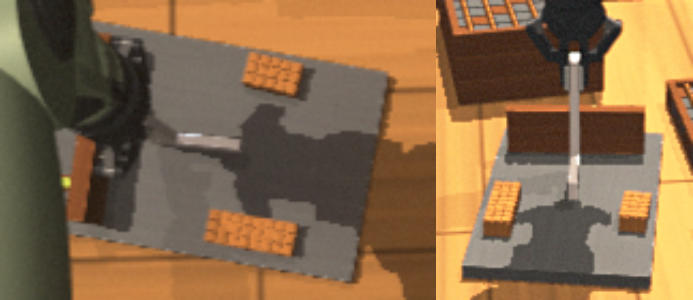

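The square stands upright above the bed, facing the fence, between the type blocks with clear room. I'll touch the fence at two lateral spots to refine its angle.

```bash
echo '[[[0, 10, 22, 0, 0], [0, 10, 23, 0, 0], [0, 8, 0, 0, 0], [0, 0, 0, 0, 0]]]' | python3 steer.py; for i in 1 2 ; do :; done
echo '[[[0, 1, 0, 0, 0], [0, 1, 0, 0, 0], [0, 1, 0, 0, 0], [0, 0, 0, 0, 0]]]' | python3 steer.py | grep -E "pos|force"
echo '[[[0, 1, 0, 0, 0], [0, 1, 0, 0, 0], [0, 1, 0, 0, 0], [0, 0, 0, 0, 0]]]' | python3 steer.py | grep -E "pos|force"; python3 d.py 568 252 160 82.5
```

```text
time: 7.45
tool_pos: [609.4, 214.3, 161.1]
tool_rot: [0.0, 0.752, 0.659, 0.0]
force: [-1.0, 0.2, -2.5]
width: 0.128
finger_force: 88.5
tool_pos: [609.0, 217.0, 160.7]
force: [-0.5, 0.5, -2.1]
finger_force: 88.5
tool_pos: [609.7, 220.2, 160.4]
force: [-0.5, -0.4, -2.4]
finger_force: 88.5
yaw 82.45 tilt 0.00 tcp [609.7 220.2 160.4] F [-0.5 -0.4 -2.4] M [-0.04 -0.07  0.  ] w 0.126 t 8.25
delta tool [ 26.  -45.5   0.4] turn -0.001
```

```bash
for k in 1; do echo '[[[0, 2, 0, 0, 0], [0, 2, 0, 0, 0], [0, 0, 0, 0, 0]]]' | python3 steer.py | grep -E "pos|^force"; done
echo '[[[0, 1, 0, 0, 0], [0, 1, 0, 0, 0], [0, 0, 0, 0, 0]]]' | python3 steer.py | grep -E "pos|^force"
echo '[[[0, 1, 0, 0, 0], [0, 1, 0, 0, 0], [0, 0, 0, 0, 0]]]' | python3 steer.py | grep -E "pos|^force"; python3 d.py 568 252 160 82.5
```

```text
tool_pos: [610.3, 224.3, 160.5]
force: [-0.7, -0.6, -2.6]
tool_pos: [610.5, 226.1, 160.5]
force: [0.5, -0.9, -2.2]
tool_pos: [610.8, 228.1, 160.5]
force: [-0.2, -0.7, -1.9]
yaw 82.44 tilt 0.00 tcp [610.8 228.1 160.5] F [-0.2 -0.7 -1.9] M [0.04 0.03 0.01] w 0.130 t 9.15
delta tool [ 18.1 -45.6   0.5] turn -0.001
```

```bash
echo '[[[0, 1, 0, 0, 0], [0, 1, 0, 0, 0], [0, 0, 0, 0, 0]]]' | python3 steer.py | grep -E "pos|^force"
echo '[[[0, 1, 0, 0, 0], [0, 0, 0, 0, 0]]]' | python3 steer.py | grep -E "pos|^force"
echo '[[[0, 1, 0, 0, 0], [0, 0, 0, 0, 0]]]' | python3 steer.py | grep -E "pos|^force"; python3 d.py 568 252 160 82.5
```

```text
tool_pos: [611.1, 230.1, 160.5]
force: [-0.0, 0.7, -0.8]
tool_pos: [611.2, 231.0, 160.5]
force: [0.6, 0.1, -2.2]
tool_pos: [611.2, 231.4, 160.5]
force: [-0.9, -1.9, -1.3]
yaw 82.42 tilt 0.08 tcp [611.2 231.4 160.5] F [-0.9 -1.9 -1.3] M [-0.61  0.21  0.02] w 0.128 t 9.85
delta tool [ 14.8 -45.6   0.5] turn -0.001
```

Contact shows in the moment (-0.61 N·m) at TCP (611.2,231.4). Next is the other side.

```bash
echo '[[[0, -8, 0, 0, 0], [0, 0, -45, 0, 0], [0, 0, -45, 0, 0], [0, 0, 0, 0, 0], [0, 0, 0, 0, 0]]]' | python3 steer.py | grep -E "pos|^force"
echo '[[[0, 2, 0, 0, 0], [0, 2, 0, 0, 0], [0, 1, 0, 0, 0], [0, 0, 0, 0, 0]]]' | python3 steer.py | grep -E "pos|^force";python3 d.py 568 252 160 82.5
echo '[[[0, 1, 0, 0, 0], [0, 0, 0, 0, 0]]]' | python3 steer.py | grep -E "pos|^force"; python3 d.py 568 252 160 82.5
```

```text
tool_pos: [520.1, 235.9, 160.7]
force: [1.3, 0.4, -1.2]
tool_pos: [522.4, 240.9, 160.3]
force: [0.2, -0.0, -2.0]
yaw 82.42 tilt 0.01 tcp [522.4 240.9 160.3] F [ 0.2 -0.  -2. ] M [ 0.03 -0.01  0.07] w 0.127 t 10.75
delta tool [17.  43.8  0.4] turn -0.001
tool_pos: [522.0, 241.8, 160.4]
force: [-0.0, 0.5, -1.9]
yaw 82.43 tilt 0.01 tcp [522.  241.8 160.4] F [-0.   0.5 -1.9] M [ 0.03 -0.02  0.04] w 0.128 t 10.95
delta tool [16.1 44.3  0.4] turn -0.001
```

```bash
echo '[[[0, 0.5, 0, 0, 0], [0, 0, 0, 0, 0]]]' | python3 steer.py | grep pos;python3 d.py 568 252 160 82.5|grep -o "M.*"
echo '[[[0, 0.5, 0, 0, 0], [0, 0, 0, 0, 0]]]' | python3 steer.py | grep pos;python3 d.py 568 252 160 82.5|grep -o "M.*"
echo '[[[0, 0.5, 0, 0, 0], [0, 0, 0, 0, 0]]]' | python3 steer.py | grep pos;python3 d.py 568 252 160 82.5

```

```text
tool_pos: [521.9, 242.3, 160.5]
M [0.02 0.05 0.01] w 0.131 t 11.15
tool_pos: [522.0, 242.8, 160.5]
M [ 0.05 -0.01  0.04] w 0.128 t 11.35
tool_pos: [522.0, 243.0, 160.5]
yaw 82.43 tilt 0.03 tcp [522.  243.  160.5] F [ 0.1 -1.4 -1.5] M [-0.25  0.13 -0.04] w 0.126 t 11.55
delta tool [14.9 44.4  0.5] turn -0.001
```

The fence angle from the touches is -7.50°, so yaw 82.5° is right. Back to the middle, then down to the bed.

```bash
echo '[[[0, -5, 0, 0, 0], [0, 0, 44.4, 0, -0.001], [0, 0, 0, 5, 0], [0, 0, 0, 5, 0], [0, 0, 0, 0, 0]]]' | python3 steer.py | grep -E "pos|^force"
echo '[[[0, 0, 0, 1, 0], [0, 0, 0, 1, 0], [0, 0, 0, 0, 0]]]' | python3 steer.py | grep -E "pos|^force";python3 d.py 568 252 160 82.5|grep -o "F.*"
echo '[[[0, 0, 0, 0.5, 0], [0, 0, 0, 0.5, 0], [0, 0, 0, 0, 0]]]' | python3 steer.py | grep -E "pos|^force";python3 d.py 568 252 160 82.5
```

```text
tool_pos: [564.1, 232.1, 149.3]
force: [0.4, -0.0, -2.9]
tool_pos: [565.1, 232.7, 148.7]
force: [0.1, 0.3, -1.7]
F [ 0.1  0.3 -1.7] M [-0.01  0.    0.04] w 0.129 t 12.35
tool_pos: [565.4, 232.6, 147.6]
force: [-0.1, -0.4, -2.2]
yaw 82.50 tilt 0.01 tcp [565.4 232.6 147.6] F [-0.1 -0.4 -2.2] M [-0.04  0.03 -0.01] w 0.128 t 12.65
delta tool [ 19.6   0.  -12.4] turn -0.0
```

```bash
echo '[[[0, 0, 0, 0.5, 0], [0, 0, 0, 0, 0]]]' | python3 steer.py | grep pos;python3 d.py 568 252 160 82.5|grep -o "F.*"
echo '[[[0, 0, 0, 0.5, 0], [0, 0, 0, 0, 0]]]' | python3 steer.py | grep pos;python3 d.py 568 252 160 82.5|grep -o "F.*"
echo '[[[0, 0, 0, 0.5, 0], [0, 0, 0, 0, 0]]]' | python3 steer.py | grep pos;python3 d.py 568 252 160 82.5
```

```text
tool_pos: [565.6, 232.6, 147.6]
F [-0.5  0.7  3.3] M [-0.01  0.33 -0.01] w 0.128 t 12.85
tool_pos: [565.7, 232.6, 147.6]
F [-2.  -0.4  6.3] M [-0.05  0.55  0.01] w 0.127 t 13.05
tool_pos: [565.8, 232.6, 147.5]
yaw 82.50 tilt 0.09 tcp [565.8 232.6 147.5] F [-2.3 -0.9  9.9] M [-0.19  0.81 -0.  ] w 0.126 t 13.25
delta tool [ 19.5  -0.3 -12.5] turn -0.0
```

```bash
echo '[[[0, 0, 0, 0, 0], [0, 0, 0, 0, 0], [0, 0, 0, 0, 0]]]' | python3 steer.py 20| grep -E "pos|^force|finger";python3 d.py 568 252 160 82.5|grep -o "F.*"
echo '[[[0, 0, 0, 0, 0], [0, 0, 0, 0, 0]]]' | python3 steer.py 70| grep -E "pos|^force|finger";python3 d.py 568 252 160 82.5
```

```text
tool_pos: [565.8, 232.7, 147.6]
force: [-2.7, -1.5, 9.0]
finger_force: 91.8
F [-2.7 -1.5  9. ] M [-0.15  0.81  0.05] w 0.125 t 13.55
tool_pos: [565.8, 232.6, 147.6]
force: [-2.9, -0.9, 8.7]
finger_force: 91.8
yaw 82.49 tilt 0.10 tcp [565.8 232.6 147.6] F [-2.9 -0.9  8.7] M [-0.18  0.84  0.02] w 0.135 t 13.75
delta tool [ 19.5  -0.4 -12.4] turn -0.0
```

```bash
echo '[[[0, 0, 0, -1.5, 0], [0, 0, 0, 0, 0], [0.17, 0, 0, 0, 0], [0.17, 0, 0, 0, 0]]]' | python3 steer.py 20| grep -E "pos|^force|finger|width";python3 d.py 568 252 160 82.5|grep -o "F.*"
```

```text
tool_pos: [565.5, 232.5, 147.3]
force: [0.3, 0.5, -0.2]
width: 0.168
finger_force: 0.0
F [ 0.3  0.5 -0.2] M [0.03 0.03 0.04] w 0.168 t 14.15
```

```bash
echo '[[[0.17, 0, 0, 0, 0], [0.17, 0, 0, 0, 0], [0, 0, 0, 0, 0], [0, 0, 0, 0, 0], [0, 0, 0, 0, 0]]]' | python3 steer.py 20| grep -E "pos|^force|finger|width"; echo '[[[0, 0, 0, 0.3, 0], [0, 0, 0, 0, 0]]]' | python3 steer.py 60| grep -E "pos|^force|finger|width";python3 d.py 568 252 160 82.5
```

```text
tool_pos: [565.4, 232.5, 147.4]
force: [-0.1, 1.2, -0.9]
width: 0.141
finger_force: 23.7
tool_pos: [565.6, 232.7, 147.5]
force: [-0.0, 0.8, 1.9]
width: 0.128
finger_force: 59.0
yaw 82.50 tilt 0.04 tcp [565.6 232.7 147.5] F [-0.   0.8  1.9] M [0.17 0.02 0.03] w 0.128 t 14.85
delta tool [ 19.5  -0.1 -12.5] turn 0.0
```

```bash
echo '[[[0, 1, 0, 0, 0], [0, 1, 0, 0, 0], [0, 1, 0, 0, 0], [0, 1, 0, 0, 0], [0, 0, 0, 0, 0]]]' | python3 steer.py| grep pos;python3 d.py 568 252 160 82.5|grep -o "F.*"
echo '[[[0, 0.5, 0, 0, 0], [0, 0.5, 0, 0, 0], [0, 0, 0, 0, 0]]]' | python3 steer.py | grep pos;python3 d.py 568 252 160 82.5|grep -o "F.*"
echo '[[[0, 0.5, 0, 0, 0], [0, 0, 0, 0, 0]]]' | python3 steer.py | grep pos;python3 d.py 568 252 160 82.5
```

```text
tool_pos: [565.9, 234.5, 147.6]
F [-1.  -5.3  6.9] M [-1.78  0.51  0.01] w 0.133 t 15.35
tool_pos: [566.0, 235.4, 147.7]
F [-1.  -5.3  6.9] M [-1.72  0.47  0.05] w 0.130 t 15.65
tool_pos: [566.2, 236.1, 147.7]
yaw 82.44 tilt 0.25 tcp [566.2 236.1 147.7] F [-1.3 -4.9  7. ] M [-1.64  0.45  0.02] w 0.131 t 15.85
delta tool [ 16.   -0.3 -12.3] turn -0.001
```

```bash
echo '[[[0, 0, 0, -1.5, 0], [0, 0, 0, 0, 0], [0, 0, 0, 0, 0]]]' | python3 steer.py 120| grep -E "pos|finger";python3 d.py 566.3 237.3 147.5 82.5

```

```text
tool_pos: [565.7, 238.0, 148.1]
finger_force: 116.8
yaw 82.50 tilt 0.06 tcp [565.7 238.  148.1] F [ 0.3 -0.1 -1.4] M [-0.22  0.03  0.01] w 0.124 t 16.15
delta tool [-0.6  0.7  0.6] turn 0.0
```

```bash
echo '[[[0, 0, 0, 0.6, 0], [0, 0, 0, 0, 0], [0.17, 0, 0, 0, 0], [0.17, 0, 0, 0, 0], [0.17, 0, 0, 0, 0]]]' | python3 steer.py 20| grep -E "pos|finger|width";python3 d.py 566.3 237.3 147.5 82.5|grep -o "F.*"
echo '[[[0.17, 0, 0, 0, 0], [0, 0, 0, 0, 0], [0, 0, 0, 0, 0], [0, 0, 0, 0, 0]]]' | python3 steer.py 20| grep -E "finger"; echo '[[[0, 0, 0, 0, 0], [0, 0, 0, 0, 0]]]' | python3 steer.py 120| grep -E "finger";python3 d.py 566.3 237.3 147.5 82.5
```

```text
tool_pos: [566.4, 238.2, 148.3]
width: 0.17
finger_force: 0.0
F [ 0.6  1.2 -0.1] M [-0.   -0.07 -0.03] w 0.170 t 16.65
finger_force: 23.9
finger_force: 117.5
yaw 82.50 tilt 0.06 tcp [566.5 238.2 148.5] F [0.7 1.6 2.4] M [ 0.14 -0.03  0.01] w 0.124 t 17.25
delta tool [-0.9 -0.1  1. ] turn -0.0
```

```bash
echo '[[[0, 0.5, 0, 0, 0], [0, 0.5, 0, 0, 0], [0, 0, 0, 0, 0]]]' | python3 steer.py| grep pos;python3 d.py 566.3 237.3 147.5 82.5|grep -o "F.*"
echo '[[[0, 0.5, 0, 0, 0], [0, 0.5, 0, 0, 0], [0, 0, 0, 0, 0]]]' | python3 steer.py | grep pos;python3 d.py 568 252 160 82.5
```

```text
tool_pos: [566.5, 238.6, 148.5]
F [ 0.4 -2.2  4.6] M [-0.37  0.04 -0.1 ] w 0.123 t 17.55
tool_pos: [566.6, 239.0, 148.5]
yaw 82.47 tilt 0.13 tcp [566.6 239.  148.5] F [-0.6 -3.1  5.2] M [-0.8   0.15  0.03] w 0.123 t 17.85
delta tool [ 13.1  -0.3 -11.5] turn -0.001
```

```bash
echo '[[[0, 0.5, 0, 0, 0], [0, 0.5, 0, 0, 0], [0, 0, 0, 0, 0]]]' | python3 steer.py| grep pos;python3 d.py 566.3 237.3 147.5 82.5|grep -o "F.*"
echo '[[[0, 0.5, 0, 0, 0], [0, 0.5, 0, 0, 0], [0, 0, 0, 0, 0]]]' | python3 steer.py | grep pos;python3 d.py 568 252 160 82.5
python3 - <<'E'
from h import *
s=camrig.camera("side")["pixels"][130:230,245:325];cv2.imwrite("pics/p.png",cv2.resize(s,(480,600),interpolation=cv2.INTER_CUBIC)[:,:,::-1])
E
```

```text
tool_pos: [566.6, 239.5, 148.5]
F [-0.9 -4.   6.3] M [-1.13  0.18  0.05] w 0.131 t 18.15
tool_pos: [566.7, 239.7, 148.5]
yaw 82.43 tilt 0.28 tcp [566.7 239.7 148.5] F [-2.1 -6.2  6.1] M [-1.58  0.31  0.03] w 0.125 t 18.45
delta tool [ 12.3  -0.3 -11.5] turn -0.001
```

View pics/p.png

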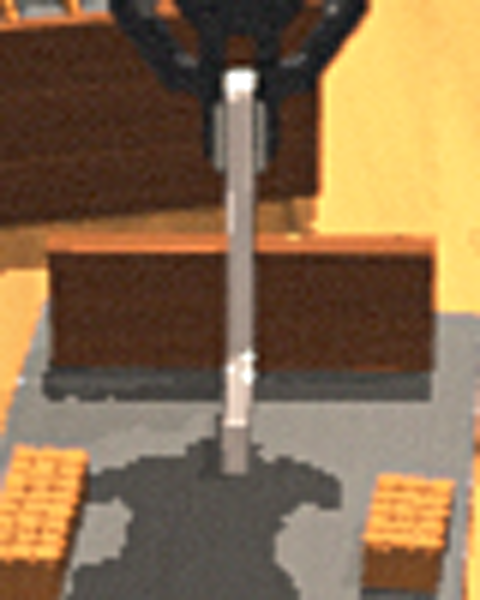

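```bash
cat > tl.py <<'E'
from h import *
from scipy.spatial.transform import Rotation as Ro
w=observe()["tool_rot"];z=Ro.from_quat([w[1],w[2],w[3],w[0]]).apply([0,0,1]);n=np.array([.1305,.9914,0]);print("tilt: fingers toward fence deg %.2f, lateral %.2f"%(np.degrees(z@n),np.degrees(z@[.9914,-.1305,0])))
E
python3 tl.py; echo '[[[0, -3.5, 0, 0, 0], [0, 0, 0, 0, 0], [0.17, 0, 0, 0, 0], [0.17, 0, 0, 0, 0], [0.17, 0, 0, 0, 0]]]' | python3 steer.py 20| grep -E "pos|finger|width";python3 d.py 566.3 237.3 147.5 82.5|grep -o "F.*";python3 tl.py
echo '[[[0.17, 0, 0, 0, 0], [0, 0, 0, 0, 0], [0, 0, 0, 0, 0], [0, 0, 0, 0, 0]]]' | python3 steer.py 20| grep -E "finger"; echo '[[[0, 0, 0, 0, 0], [0, 0, 0, 0, 0]]]' | python3 steer.py 120| grep -E "finger";python3 d.py 566.3 237.3 147.5 82.5;python3 tl.py
```

```text
tilt: fingers toward fence deg -0.27, lateral 0.06
tool_pos: [565.6, 238.5, 147.4]
width: 0.172
finger_force: 0.0
F [-0.3  0.1  0.4] M [-0.01 -0.03 -0.01] w 0.172 t 19.00
tilt: fingers toward fence deg -0.02, lateral -0.07
finger_force: 24.1
finger_force: 116.8
yaw 82.50 tilt 0.02 tcp [566.  238.4 147.9] F [ 0.1  0.4 -1.8] M [ 0.03 -0.01  0.01] w 0.129 t 19.60
delta tool [-1.   0.4  0.4] turn -0.0
tilt: fingers toward fence deg -0.01, lateral -0.02
```

```bash
echo '[[[0, 0.5, 0, 0, 0], [0, 0, 0, 0, 0], [0, 0, 0, 0, 0]]]' | python3 steer.py| grep pos;python3 d.py 566.3 237.3 147.5 82.5|grep -o "F.*"
echo '[[[0, 0.5, 0, 0, 0], [0, 0, 0, 0, 0], [0, 0, 0, 0, 0]]]' | python3 steer.py| grep pos;python3 d.py 566.3 237.3 147.5 82.5|grep -o "F.*"
echo '[[[0, 0.5, 0, 0, 0], [0, 0, 0, 0, 0], [0, 0, 0, 0, 0]]]' | python3 steer.py | grep pos;python3 d.py 568 252 160 82.5;python3 tl.py
```

```text
tool_pos: [566.1, 238.9, 147.9]
F [-0.3  0.6 -3. ] M [0.01 0.03 0.06] w 0.123 t 19.90
tool_pos: [566.2, 239.1, 148.0]
F [-0.5 -1.6 -1.4] M [-0.34  0.07 -0.04] w 0.124 t 20.20
tool_pos: [566.2, 239.3, 148.0]
yaw 82.48 tilt 0.07 tcp [566.2 239.3 148. ] F [-1.1 -4.  -0.3] M [-0.93  0.3  -0.  ] w 0.120 t 20.50
delta tool [ 12.8   0.1 -12. ] turn -0.0
tilt: fingers toward fence deg -0.07, lateral -0.01
```

```bash
echo '[[[0, 0, 0, 0.5, 0], [0, 0, 0, 0.5, 0], [0, 0, 0, 0, 0], [0, 0, 0, 0, 0]]]' | python3 steer.py| grep pos;python3 d.py 566.3 237.3 147.5 82.5|grep -o "F.*"
echo '[[[0, 0, 0, 0.5, 0], [0, 0, 0, 0.5, 0], [0, 0, 0, 0, 0], [0, 0, 0, 0, 0]]]' | python3 steer.py | grep pos;python3 d.py 568 252 160 82.5;python3 tl.py
```

```text
tool_pos: [566.3, 239.4, 147.9]
F [-3.2 -4.6  4.9] M [-1.24  0.74  0.03] w 0.128 t 20.90
tool_pos: [566.5, 239.4, 147.9]
yaw 82.48 tilt 0.09 tcp [566.5 239.4 147.9] F [-4.  -5.6  9. ] M [-1.39  1.21  0.1 ] w 0.128 t 21.30
delta tool [ 12.7  -0.1 -12.1] turn -0.0
tilt: fingers toward fence deg -0.05, lateral 0.07
```

```bash
echo '[[[0, 0, -0.7, 0, 0], [0, 0, -0.7, 0, 0], [0, 0, 0, 0, 0], [0, 0, 0, 0, 0]]]' | python3 steer.py | grep pos;python3 d.py 568 252 160 82.5;python3 tl.py
python3 - <<'E'
from h import *
t=camrig.camera("top");s=camrig.camera("side")
R=Rr=np.radians(82.5);ux=np.array([np.cos(R),np.sin(R),0]);uy=np.array([-np.sin(R),np.cos(R),0])
p=observe()["tool_pos"]; o=np.array([p[0],p[1],20])-34*ux
im=s["pixels"].copy();im2=t["pixels"].copy()
a=cv2.resize(s["pixels"][130:230,245:325],(400,500),interpolation=cv2.INTER_CUBIC)
b=cv2.resize(t["pixels"][160:235,135:215],(400,375),interpolation=cv2.INTER_CUBIC)
O=np.zeros((500,800,3),np.uint8);O[:,:400]=a;O[:375,400:]=b;cv2.imwrite("pics/fin.png",O[:,:,::-1])
for c,x0,y0,off in((s,245,130,0),(t,135,160,400)):
    print((proj(c,[o-50*ux+[0,0,28],o+50*ux+[0,0,170],o+50*ux])-[x0,y0])*5+[off,0])
E
```

```text
tool_pos: [566.2, 239.4, 147.9]
yaw 82.46 tilt 0.19 tcp [566.2 239.4 147.9] F [-0.9 -6.5  7.9] M [-1.42  0.61  0.03] w 0.126 t 21.70
delta tool [ 12.7   0.2 -12.1] turn -0.001
tilt: fingers toward fence deg -0.04, lateral 0.19
[[190.2724676  346.66257915]
 [195.60529939  53.01331853]
 [196.81185676 300.38391799]]
[[691.47709694 207.29978629]
 [448.83970028 150.63585066]
 [535.59305209 196.23930749]]
```

View pics/fin.png

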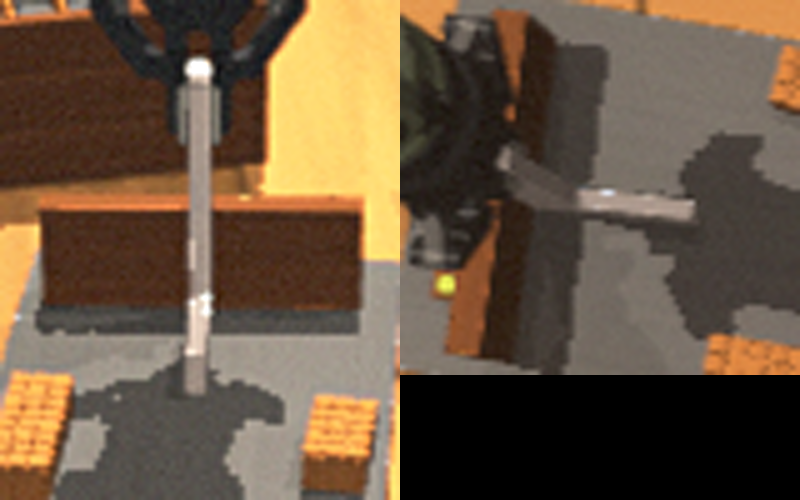

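The picture shows the square upright at the fence's middle. Its toe is at crop (694,210), against (691,207) predicted for a flush, flat seat, and the type blocks are undisturbed. I'll check that it holds steady, then hand in.

```bash
echo '[[[0, 0, 0.4, 0.3, 0], [0, 0, 0, 0, 0], [0, 0, 0, 0, 0], [0, 0, 0, 0, 0], [0, 0, 0, 0, 0]]]' | python3 steer.py | grep pos;python3 d.py 568 252 160 82.5;python3 tl.py; python3 -c "
from station import r, camrig, observe
print(r.sign_off())"
```

```text
tool_pos: [566.3, 239.4, 147.9]
yaw 82.47 tilt 0.17 tcp [566.3 239.4 147.9] F [-3.8 -6.1 10.3] M [-1.46  0.91  0.04] w 0.124 t 22.30
delta tool [ 12.7   0.1 -12.1] turn -0.001
tilt: fingers toward fence deg -0.04, lateral 0.16
the job is handed in; nothing more can be done
None
```

The job is handed in at 22.3 s: the gripper still holds the square upright at the middle of the fence, pressing it about 6 N against the fence and 10 N down on the bed; the camera can't confirm full flush contact, but force and position readings agree with it.

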